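# Press a flanged bronze bushing home with the bushing driver

### The job

Rebush the bearing housing: start the flanged bushing that fits its bore squarely in the mouth, flange up, then take the bushing driver from the wooden punch stand, set its nose in the bushing and press steadily with it until the flange sits flush on the housing's face. Once it bottoms, seat it with a firm push of about 25 to 30 N, never more than 40, then put the driver back in its hole in the stand. Leave the other things on the bench where they are.

Things in the scene. Friction and masses are not known exactly. Their poses are not given: they have to be found in the camera images.
- bushing_mid (a point): Bronze flanged bushing to fit, loose, standing flange up on the bench: sleeve 30 mm dia, 30 mm long (lowest 3 mm a 26 mm dia lead, widening to 30 over the next 9); above it a round flange 42 mm dia, 7 mm thick; 17 mm hole through it; 37 mm high in all; about 200 g. Point on its axis half-way up: 18.5 mm above the foot, 11.5 mm below the flange's underside. z up its axis.
- bore (a point): Centre of the bore's mouth, on the machined top face of the fixed bearing housing, 60 mm above the bench; z up. Vertical bore 31.5 mm dia, 34 mm deep, but from 6 to 24 mm below the face four springy strips of its wall leave 28 mm and grip the sleeve. Pushed in lightly (4 N) and let go, the bushing stands there by itself, foot and flange each about 15 mm from the face.
- housing: Cast-iron four-bolt bearing housing, fixed: 110 mm square base with a round boss (61 mm dia at its face), on a 150 mm square plate; bolt heads reach 37 mm high. Pressing the bushing down from its start takes 5 to 13 N (varies), up to 25 N where the full diameter enters the grip; then it jumps as the flange bottoms. Seat it with 20 to 40 N; over 45 N spoils it. Origin under the bore, on the bench.
- driver_mid (a point): Steel bushing driver (a stepped drift), loose, upright in the punch stand, 78 mm long, about 400 g: a round body 32 mm dia, 64 mm long, with a knurled band, and below it a nose 14 mm dia, 14 mm long, with a tapered tip. The step between them, 14 mm above the tip, presses on the flange. Point on its axis half-way up, 39 mm above the tip, 25 mm above the step. z up its axis.
- stand_hole (a point): Mouth of the driver's hole in the top of the fixed wooden punch stand (210 x 66 mm, 45 mm high), 35 mm from its end: 19 mm dia, 30 mm deep. With the nose in it and the step on the wood the driver's half-way point is 25 mm above this one. x runs along the stand to five fixed dapping punches 82 to 156 mm away, up to 105 mm above the bench; z up.
- slim_bushing: Another bronze bushing, standing: taller and slimmer, 50 mm high, flange 32 mm dia, sleeve 22 mm dia. Does not fit. It, the plain sleeve and the right bushing swap places. Origin under its axis.
- plain_sleeve: Plain bronze sleeve without flange, 38 mm dia, 26 mm high. Does not fit. Origin under its axis.
- copper_dome: Small copper dish, 62 mm across, 18 mm high. Origin under its centre.
- oil_can: Small oil can, 54 mm dia, 85 mm high with its spout. Origin under its axis.
- dapping_block: Steel dapping cube, 63 mm. Origin under its centre.
- steel_dome: Aluminium doming blank, 42 mm dia, 41 mm high. Origin under its axis.
- hammer: Hammer lying on the bench, 260 mm long, 26 mm high. Origin mid-length, on the bench.
- steel_strip: Flat steel strip 260 x 32 x 4 mm. Origin under its centre.

How it is judged:
By the outcome, as a careful person would: the job done as asked, in the order asked, and still so for the second after the job is handed in, with the robot touching nothing.
It also fails if it takes over 64 s, if anything falls off the work surface, if the arm or the gripper's body presses on something with over 40 N, if the wrist force passes 120 N, or if a joint passes its speed limit or range.

### The arm

A 6-joint arm with a two-finger parallel gripper is mounted at the origin on the work surface. World frame = base frame: x ahead of the robot, y to its left, z up, the work surface at z = 0. Lengths are in m, angles in rad, forces in N, time in s.
With the tool pointing down it reaches from about 0.4 to 0.825 m from the base axis. Payload 7 kg.
Tool frame: the origin (TCP) lies midway between the tips of the shut fingers; the grasp point (between the pads) lies arm.hold_point_z behind it (arm.hold_point_z is the distance from the TCP to the grasp point, in m); z points along the fingers, y is the line along which they close (so a half turn about z gives the same grasp; the last joint's range is limited). The gripper opens to 88 mm and grips with 3 to 60 N. Pads are 19 mm wide; open, the fingers measure 130 mm over their backs; the gripper's body (78 mm by 193 mm) begins 47 mm behind the grasp point.
Start: joints at [1.545, 0.359, 0.012, 0, -1.224, -0.288], TCP at [0.208, 0.642, 0.227] pointing down, gripper open.
Joint ranges: [-3.07, 3.07], [-1.43, 2.12], [-1.02, 1.25], [-3.03, 1.67], [-3.05, -0], [-3.03, 3.03]. Speed limits (rad/s): [2.39, 2.39, 3.01, 3.14, 3.14, 3.14].

### API

Orientations are given as [roll, pitch, yaw] about the fixed x, y, z axes, in that order (R = Rz(yaw) Ry(pitch) Rx(roll)).
In Python, from station import arm gives the robot as it stands.
- The arm moves only by the shell command python3 -m crank 'ROWS' [OPENING] [FORCE]. ROWS is JSON, a list that holds one entry, the list of rows, each a list of 4 numbers: the shift along the tool's x, y, z in units of 25 mm (1.0 is 25 mm), then the turn about the tool's z in units of 5 degrees (1.0 is 5 degrees). A call has 1 to 12 rows; each row is the pose to reach, as a shift and turn from the pose commanded when the call began, along the tool's axes at that moment; what a row does not reach only later rows make up. A row lasts 1/8 s, in which the tool goes at most 62.5 mm and 10.7 degrees, less where a joint would pass 70% of its speed; a pose out of reach is approached as far as the arm can. A call with a gripper value outside its range is refused whole. OPENING is the closure, from 0 (fully open) to 1 (shut), set as the call begins (- or left out, the last holds). The fingers move at their own pace and stop on an object; FORCE is the grip in N (left out, the last holds). Time passes only in rows, so rows that repeat a pose let the fingers close. It gives the time, the measured TCP pose, the force, the opening and the grip force at its end, in the units of the state.
- arm.get_state(): the state, without advancing time (a new reading comes with each control period).
- arm.grab_frame(name): name is "scene" or "side" or "wrist"; returns (picture, depth): 480x640x3 uint8, red, green, blue; 480x640 float32, m along the optical axis (not along the pixel's ray), 0 where there is no reading.
- arm.get_calibration(name): a dict with "mtx" (3x3 intrinsics, pixels), "k1" (the pictures are not rectified: a ray, as slopes to the right and down, at radius r is drawn at 1 + k1 r^2 times it, then the intrinsics apply), "R" (3x3) and "t" (3): a world point X has camera coordinates R X + t; the wrist camera has in their place "mount" (4x4, takes a point from camera to tool coordinates, whose origin is the TCP and whose axes are the flange's). Camera axes: x right, y down, z forward; pixel columns grow to the right and rows downward; lengths in m; the calibration is good to about 2 mm. A picture is of the moment at which its call begins: read the wrist's pose just before it. get_calibration takes no time and is no camera call.
- arm.job_done(): hands the job in; it is judged then, once.
Trained networks look in the newest picture that a camera, given by its name, has taken for a name from the list of things; names that differ only in an ending like _2 or _b are one class to them, and where a whole thing is asked for, a point or a joint stands for the part that bears it (a point fixed in the world has none). Each returns a list of dicts, best first, with "score" (0 to 1); they miss things now and then, are a little off and sometimes report something else, mostly with a low value. They report only what shows in the picture. A call takes as long as a camera call.
- arm.recognise(thing, camera): "extent" ([left, top, width, height] in pixels, round what is visible of it).
- arm.trace(thing, camera): "mask" (480x640 bool, what is visible of it) and "extent" ([left, top, width, height] in pixels, round what is visible of it).
The state is a dict: "t": time; "q": joint angles; "qd": joint speeds; "joint_efforts": joint torques, N m; "eef_pos": TCP position; "ee_rot": TCP orientation; "force": force on the tool from outside, world axes, zero at the start; "moment": the same for the moment, N m; "width": finger opening in m; "gripper_force": force on a finger pad.
Only numpy, scipy, OpenCV 4.12 (cv2) and the standard library are available. Lean on these libraries where they do the work, as an engineer would, in place of code of your own. Each camera call takes 0.05 s, during which the arm holds its last target. There are 200 camera calls.

## Working session

There is one attempt and no reset: what is moved stays moved. The work goes in short steps, Python scripts to look and compute and a shell command to move; the robot and the scene stay as the last step left them, time stands still between calls to the robot, and variables do not carry over. Pictures are saved under pics/ and viewed, at most 10 in all, crops included, and the job is handed in when it is done.

```bash
ls; mkdir -p pics
cat > h.py <<'E'
import numpy as np, cv2
from station import arm
from scipy.spatial.transform import Rotation as Ro
def cam(name, st=None):
    c=arm.get_calibration(name); K=np.array(c["mtx"]); k1=c["k1"]
    if "mount" in c:
        st=st or arm.get_state(); M=np.array(c["mount"])
        Rt=Ro.from_euler('xyz',st["ee_rot"]).as_matrix()
        Rcw=Rt@M[:3,:3]; tcw=Rt@M[:3,3]+np.array(st["eef_pos"])
    else:
        R=np.array(c["R"]);t=np.array(c["t"]); Rcw=R.T; tcw=-R.T@t
    return K,k1,Rcw,tcw
def rays(K,k1,uv):
    return cv2.undistortPoints(np.array(uv,float).reshape(-1,1,2),K,np.array([k1,0,0,0,0.])).reshape(-1,2)
def on_plane(C,uv,z):
    K,k1,R,t=C; s=rays(K,k1,uv); d=np.c_[s,np.ones(len(s))]@R.T
    return t+d*((z-t[2])/d[:,2])[:,None]
def cloud(C,mask,depth):
    v,u=np.nonzero(mask&(depth>0)); K,k1,R,t=C
    s=rays(K,k1,np.c_[u,v]); d=depth[v,u][:,None]
    return (np.c_[s,np.ones(len(s))]*d)@R.T+t
def circ(P):
    A=np.c_[2*P[:,:2],np.ones(len(P))]; b=(P[:,:2]**2).sum(1)
    x=np.linalg.lstsq(A,b,rcond=None)[0]; return x[:2],np.sqrt(x[2]+x[:2]@x[:2])
def totool(p,st=None):
    st=st or arm.get_state(); Rt=Ro.from_euler('xyz',st["ee_rot"]).as_matrix()
    return Rt.T@(np.array(p)-st["eef_pos"])/0.025
E
python3 - <<'E'
from h import *
st=arm.get_state(); print(st, arm.hold_point_z)
for n in ["scene","side"]:
    im,d=arm.grab_frame(n); cv2.imwrite(f"pics/{n}0.png",im[:,:,::-1]); C=cam(n); print(n,C[3])
    for th in ["bushing_mid","housing","driver_mid","stand_hole","slim_bushing","plain_sleeve","oil_can","dapping_block"]:
        r=arm.trace(th,n)
        if not r: print(th,None); continue
        P=cloud(C,r[0]["mask"],d)
        top=np.percentile(P[:,2],95) if len(P) else 0; Q=P[P[:,2]>top-.006]
        print(th,round(r[0]["score"],2),r[0]["extent"],len(P),"top",round(top,3),"ctr",((Q[:,:2].min(0)+Q[:,:2].max(0))/2).round(3) if len(P) else "")
E
```

```text
pics
{'t': 0.0, 'q': array([ 1.54512968e+00,  3.59411047e-01,  1.10766519e-02, -3.56237654e-04,
       -1.22408533e+00, -2.88089990e-01]), 'qd': array([0.00047932, 0.00016046, 0.00133429, 0.00030086, 0.00054334,
       0.00137215]), 'joint_efforts': array([-1.92182000e-03, -5.82713342e+01,  2.93054974e+01,  6.99724361e+00,
        6.81298159e-03, -1.70704088e-04]), 'eef_pos': array([0.20820743, 0.6415848 , 0.2256137 ]), 'ee_rot': array([ 3.13994101e+00, -1.40202931e-04, -3.13877848e-01]), 'force': array([ 0.36686756, -0.16882659, -0.09236449]), 'moment': array([-0.02721948, -0.07085339, -0.0299951 ]), 'gripper_force': 0.0, 'width': 0.08726888149452297} 0.0188
scene [1.18412028 0.04175738 0.79550117]
bushing_mid 0.9 [457.4, 276.7, 19.5, 23.4] 358 top 0.039 ctr [0.574 0.261]
housing 0.56 [287.9, 217.5, 89.8, 70.2] 3400 top 0.06 ctr [ 0.495 -0.033]
driver_mid 0.88 [192.7, 195.3, 24.6, 25.4] 403 top 0.109 ctr [ 0.47  -0.327]
stand_hole 0.63 [182.4, 208.6, 43.6, 84.2] 2740 top 0.095 ctr [ 0.597 -0.308]
slim_bushing 0.68 [508.5, 264.2, 18.4, 20.0] 271 top 0.052 ctr [0.524 0.37 ]
plain_slee
[... 171 characters left out ...]
, 45.7, 57.7] 1844 top 0.065 ctr [0.778 0.134]
side [0.3226987  0.45695592 0.73077197]
bushing_mid 0.79 [223.6, 368.0, 28.1, 28.1] 580 top 0.036 ctr [0.572 0.262]
housing 0.65 [377.7, 147.8, 103.6, 33.7] 866 top 0.003 ctr [ 0.458 -0.386]
driver_mid 0.64 [409.5, 151.7, 22.1, 28.9] 372 top 0.107 ctr [ 0.465 -0.324]
stand_hole 0.79 [337.2, 141.9, 97.8, 57.2] 3213 top 0.089 ctr [ 0.589 -0.307]
slim_bushing 0.51 [384.9, 151.0, 95.8, 32.2] 689 top 0.003 ctr [ 0.451 -0.43 ]
plain_sleeve 0.69 [298.9, 397.6, 27.3, 27.4] 405 top 0.025 ctr [0.445 0.248]
oil_can 0.85 [381.1, 363.6, 30.9, 38.9] 1004 top 0.058 ctr [0.335 0.144]
dapping_block 0.56 [160.9, 248.9, 49.5, 58.9] 1642 top 0.062 ctr [0.773 0.137]
```

View pics/scene0.png

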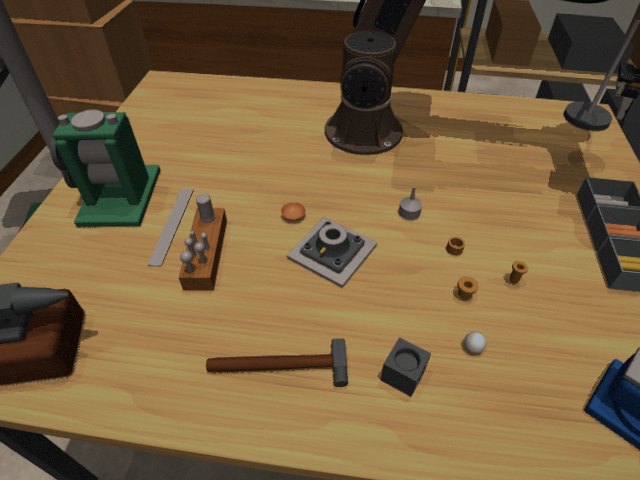

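View pics/side0.png

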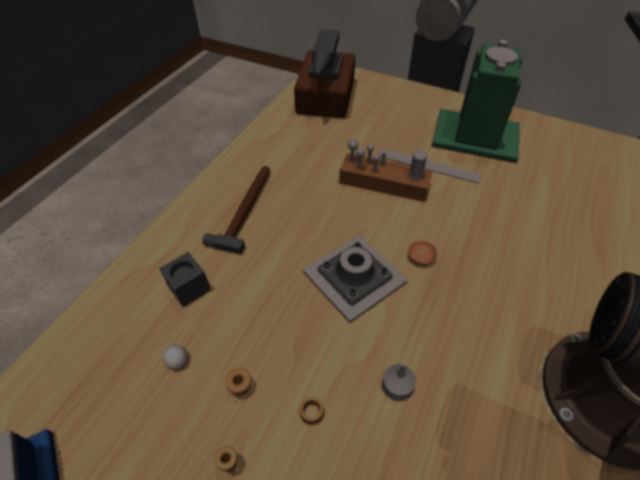

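Run:
```python
from h import *
print(arm.get_calibration("wrist"))
print(totool([.573,.262,.2]))
```

```text
{'mtx': array([[365.08373512,   0.        , 316.72192742],
       [  0.        , 365.08373512, 237.24795524],
       [  0.        ,   0.        ,   1.        ]]), 'k1': -0.07671420395711472, 'mount': array([[-9.24702465e-05, -9.65326989e-01, -2.61043666e-01,
         6.94897580e-02],
       [ 9.99999996e-01, -8.44478798e-05, -4.19486468e-05,
        -1.79988381e-04],
       [ 1.84495768e-05, -2.61043668e-01,  9.65326993e-01,
        -1.58485384e-01],
       [ 0.00000000e+00,  0.00000000e+00,  0.00000000e+00,
         1.00000000e+00]])}
[18.5648391   9.95755476  1.06304215]
```

The scene view agrees with the networks' detections: flanged bushing at (467,288), slim bushing at (518,270), sleeve at (456,246), housing boss at (332,235) and driver at (205,207), with the punches nearer the camera. I'll move over the bushing first.

```bash
python3 -m crank '[[[2.3,1.2,0,0],[4.6,2.5,0,0],[6.9,3.7,0.5,0],[9.2,5,1,0],[11.5,6.2,1.5,0],[13.8,7.4,2,0],[16.1,8.6,2.5,0],[18.5,9.9,3,0],[18.5,9.9,3.4,0],[18.5,9.9,3.4,0],[18.5,9.9,3.4,0]]]' 0
cat > look.py <<'E'
import sys
from h import *
# look.py thing zlevel-top pic : circle at top of thing from the wrist depth and mask
th,zt=sys.argv[1],float(sys.argv[2])
st=arm.get_state(); im,d=arm.grab_frame("wrist"); C=cam("wrist",st)
if len(sys.argv)>3: cv2.imwrite(f"pics/{sys.argv[3]}.png",im[:,:,::-1])
for r in arm.trace(th,"wrist")[:2]:
    m=r["mask"].astype(np.uint8); P=cloud(C,m>0,d); print(th,round(r["score"],2),r["extent"],"ztop",np.percentile(P[:,2],[50,90,97]).round(4))
    Q=P[abs(P[:,2]-zt)<.004]
    if len(Q)<20: continue
    hull=Q[cv2.convexHull(Q[:,:2].astype(np.float32),returnPoints=False).ravel()]
    c,rad=circ(hull); print("depth circle",c.round(4),"r",round(rad,4))
    cs,_=cv2.findContours(m,cv2.RETR_EXTERNAL,cv2.CHAIN_APPROX_NONE); k=max(cs,key=len).reshape(-1,2)
    E=on_plane(C,k,zt); c2,r2=circ(E); print("outline circle",c2.round(4),round(r2,4))
    print("to tool units",totool([*c,zt],st).round(2),"state",np.round(st["eef_pos"],4),np.round(st["ee_rot"],4))
E
python3 look.py bushing_mid 0.037 w1
```

```text
t: 2.28
eef_pos: [0.572, 0.2639, 0.1417]
ee_rot: [-3.142, -0.0, -0.314]
force: [-0.0, 0.4, -0.2]
width: 0.0874
gripper_force: 0.0
bushing_mid 0.82 [295.7, 206.8, 50.1, 51.1] ztop [0.0372 0.0382 0.0387]
depth circle [0.573  0.2618] r 0.0209
outline circle [0.5736 0.2618] 0.0209
to tool units [0.07 0.07 4.19] state [0.572  0.2639 0.1417] [-3.1415e+00 -1.0000e-04 -3.1420e-01]
```

View pics/w1.png

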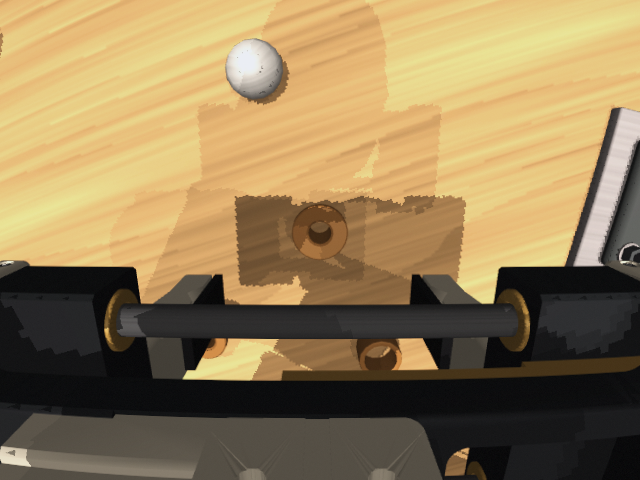

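The wrist view shows the flanged bushing at (320,232), centred between the fingers, with the neighbours clear of them. Next I'll descend and grip the flange.

```bash
python3 -m crank '[[[0.07,0.07,1.5,0],[0.07,0.07,3,0],[0.07,0.07,4,0],[0.07,0.07,4.5,0],[0.07,0.07,4.75,0],[0.07,0.07,4.75,0],[0.07,0.07,4.75,0]]]' 0 25
python3 -m crank '[[[0,0,0,0],[0,0,0,0],[0,0,0,0],[0,0,0,0],[0,0,0,0],[0,0,0,0]]]' 1 25
python3 - <<'E'
from h import *
print(arm.get_state()["q"], np.round(arm.get_state()["eef_pos"],4), totool([.495,-.033,.20]))
E
```

```text
t: 3.25
eef_pos: [0.5736, 0.2621, 0.0239]
ee_rot: [-3.14, -0.001, -0.314]
force: [0.6, -0.0, 0.2]
width: 0.0877
gripper_force: 0.0
t: 4.0
eef_pos: [0.573, 0.2615, 0.0228]
ee_rot: [3.141, 0.0, -0.314]
force: [0.1, -0.0, 0.1]
width: 0.0401
gripper_force: 25.0
[ 7.37667669e-01  4.77820431e-01 -3.21097866e-01  6.08777013e-05
 -7.72082671e-01  5.19259018e-01] [0.573  0.2615 0.0228] [ 0.669724   12.17035539 -7.0867919 ]
```

```bash
python3 -m crank '[[[0,0,-1.5,0],[0,0,-3.5,0],[0,2,-5,0],[-0.2,4,-5.5,0],[-0.4,6,-5.5,0],[-0.6,8,-5.5,0],[-0.9,10,-5.5,0],[-0.9,11.5,-5.5,0],[-0.9,12.2,-5.5,0],[-0.9,12.2,-5.5,0],[-0.9,12.2,-5.5,0]]]'
cat > bore.py <<'E'
import sys
from h import *
st=arm.get_state(); im,d=arm.grab_frame("wrist"); C=cam("wrist",st); cv2.imwrite(f"pics/{sys.argv[1]}.png",im[:,:,::-1])
v,u=np.nonzero(d>0); P=cloud(C,np.ones(d.shape,bool),d)
ok=(abs(P[:,2]-.06)<.004)&(np.hypot(P[:,0]-.495,P[:,1]+.033)<.06)
m=np.zeros(d.shape,np.uint8); m[v[ok],u[ok]]=255
m=cv2.morphologyEx(m,cv2.MORPH_OPEN,np.ones((3,3),np.uint8))
cs,hi=cv2.findContours(m,cv2.RETR_CCOMP,cv2.CHAIN_APPROX_NONE)
print("n",ok.sum(),"z med",np.median(P[ok,2]) if ok.any() else None)
for c,h in zip(cs,hi[0]):
    if len(c)<40: continue
    E=on_plane(C,c.reshape(-1,2),.06); cc,r=circ(E); w=E
    for _ in range(5):
        e=abs(np.hypot(*(w[:,:2]-cc).T)-r); w=w[e<max(.0015,np.percentile(e,70))] if len(w)>40 else w; cc,r=circ(w)
    print("hole" if h[3]>=0 else "outer",len(c),cc.round(4),round(r,4),"n",len(w),"tool",totool([*cc,.06],st).round(2))
print(np.round(st["eef_pos"],4),np.round(st["ee_rot"],4))
E
python3 bore.py w2
```

```text
t: 5.38
eef_pos: [0.458, -0.021, 0.1603]
ee_rot: [-3.141, -0.0, -0.314]
force: [0.2, -0.3, -1.0]
width: 0.0405
gripper_force: 25.0
n 4855 z med 0.06050745732794405
outer 259 [ 0.4919 -0.032 ] 0.0316 n 257 tool [ 1.43 -0.    4.01]
hole 137 [ 0.4918 -0.0321] 0.0159 n 135 tool [1.42 0.   4.01]
[ 0.458  -0.021   0.1603] [-3.1414e+00 -2.0000e-04 -3.1370e-01]
```

View pics/w2.png

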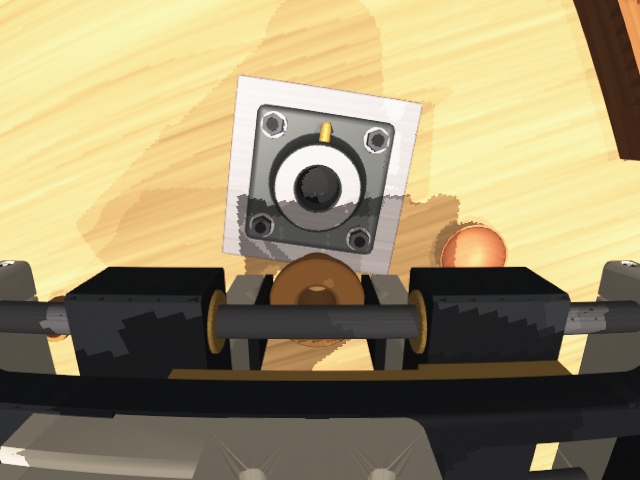

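The bore shows cleanly at (318,187). The bushing is upright in the fingers at (317,290). I'll measure the bushing with the same camera so calibration error cancels.

```bash
cat > held.py <<'E'
import sys
from h import *
zt,lo,hi=float(sys.argv[1]),float(sys.argv[2]),float(sys.argv[3])   # top's tool z, radius range
st=arm.get_state(); im,d=arm.grab_frame("wrist"); C=cam("wrist",st); P=cloud(C,np.ones(d.shape,bool),d)
Rt=Ro.from_euler('xyz',st["ee_rot"]).as_matrix(); T=(P-st["eef_pos"])@Rt
ok=(abs(T[:,2]-zt)<.004)&(np.hypot(T[:,0],T[:,1])<.03)
Q=T[ok]; print(len(Q),"z",np.median(Q[:,2]) if len(Q) else None)
# only the unoccluded front rim: far side in x negative is hidden by the spindle? fit the outer rim by angle
a=np.arctan2(Q[:,1],Q[:,0]-0.0); r=np.hypot(Q[:,0],Q[:,1]); rim=[]
for b in np.linspace(-np.pi,np.pi,73)[:-1]:
    s=(a>=b)&(a<b+np.pi/36)
    if s.any(): i=np.flatnonzero(s)[r[s].argmax()]; rim.append(Q[i])
rim=np.array(rim); rim=rim[(np.hypot(rim[:,0],rim[:,1])>lo)&(np.hypot(rim[:,0],rim[:,1])<hi)]
print(len(rim),circ(rim), "angles seen",np.degrees(np.arctan2(rim[:,1],rim[:,0])).round().astype(int).tolist())
E
python3 held.py -0.0142 .017 .026
```

```text
3771 z -0.014522252414431074
47 (array([ 0.00034561, -0.00021857]), np.float64(0.020951757713766263)) angles seen [-179, -172, -167, -165, -156, -152, -146, -144, -85, -81, -77, -62, -57, -51, -48, -44, -39, -34, -29, -24, -16, -10, -8, -1, 2, 8, 10, 17, 24, 28, 34, 37, 44, 46, 53, 59, 65, 77, 81, 86, 147, 153, 155, 164, 169, 171, 179]
```

```bash
python3 -m crank '[[[0.5,0,0.6,0],[1.1,0,1.5,0],[1.41,0.01,2.4,0],[1.41,0.01,2.9,0],[1.41,0.01,2.9,0],[1.41,0.01,3.1,0],[1.41,0.01,3.2,0],[1.41,0.01,3.3,0],[1.41,0.01,3.3,0]]]'
python3 -m crank '[[[0,0,0.04,0],[0,0,0.08,0],[0,0,0.08,0]]]'
```

```text
t: 6.6
eef_pos: [0.4909, -0.0327, 0.0779]
ee_rot: [-3.142, -0.0, -0.314]
force: [-0.7, 0.6, -2.2]
width: 0.0408
gripper_force: 25.0
t: 6.98
eef_pos: [0.4909, -0.0327, 0.0757]
ee_rot: [3.142, 0.0, -0.314]
force: [0.6, -0.2, -1.9]
width: 0.0403
gripper_force: 25.0
```

```bash
python3 -m crank '[[[0.02,0,0.05,0],[0.02,0,0.1,0],[0.02,0,0.1,0]]]';  python3 -m crank '[[[0,0,0.05,0],[0,0,0.1,0],[0,0,0.1,0]]]'
```

```text
t: 7.35
eef_pos: [0.4913, -0.0328, 0.0732]
ee_rot: [3.141, 0.0, -0.314]
force: [-0.1, 0.1, -1.9]
width: 0.0407
gripper_force: 25.0
t: 7.72
eef_pos: [0.4915, -0.0327, 0.0707]
ee_rot: [-3.142, -0.0, -0.314]
force: [0.7, -0.3, -1.4]
width: 0.0407
gripper_force: 25.0
```

```bash
python3 -m crank '[[[0,0,0.04,0],[0,0,0.08,0],[0,0,0.08,0]]]';  python3 -m crank '[[[0,0,0.03,0],[0,0,0.06,0],[0,0,0.06,0]]]'
```

```text
t: 8.1
eef_pos: [0.4916, -0.0326, 0.0689]
ee_rot: [-3.141, -0.0, -0.314]
force: [0.5, 2.2, -0.9]
width: 0.0403
gripper_force: 25.0
t: 8.48
eef_pos: [0.4917, -0.0326, 0.0675]
ee_rot: [-3.141, -0.001, -0.314]
force: [-0.6, 3.3, 3.0]
width: 0.0406
gripper_force: 25.0
```

```bash
python3 -m crank '[[[0,-0.02,0.02,0],[0,-0.02,0.02,0],[0,-0.02,0.02,0]]]';  python3 -m crank '[[[0,0,0,0],[0,0,0,0],[0,0,0,0],[0,0,0,0]]]' 0; python3 -m crank '[[[0,0,-0.5,0],[0,0,-1.5,0],[-0.6,0,-3,0],[-1.2,0,-4.5,0],[-1.2,0,-4.5,0],[-1.2,0,-4.5,0]]]'
cat > top.py <<'E'
import sys
from h import *
# circle + plane of an upward top near (x,y,z): top.py x y z rmin rmax search
x,y,z,R=map(float,sys.argv[1:5]); st=arm.get_state(); im,d=arm.grab_frame("wrist"); C=cam("wrist",st)
if len(sys.argv)>5: cv2.imwrite(f"pics/{sys.argv[5]}.png",im[:,:,::-1])
P=cloud(C,np.ones(d.shape,bool),d); Q=P[(abs(P[:,2]-z)<.005)&(np.hypot(P[:,0]-x,P[:,1]-y)<R)]
h=cv2.convexHull(Q[:,:2].astype(np.float32)).reshape(-1,2); c,r=circ(h)
A=np.c_[Q[:,:2]-c,np.ones(len(Q))]; s=np.linalg.lstsq(A,Q[:,2],rcond=None)[0]
print(len(Q),"centre",c.round(4),"r",round(r,4),"z",s[2].round(4),"tilt deg",np.degrees(s[:2]).round(1),"tool",totool([*c,s[2]],st).round(2),np.round(st["eef_pos"],4),np.round(st["q"],2))
E
python3 top.py .4918 -.032 .082 .03 w3; python3 top.py .4918 -.032 .060 .04
```

```text
t: 8.85
eef_pos: [0.4917, -0.0324, 0.0671]
ee_rot: [3.142, -0.0, -0.314]
force: [-0.8, 1.7, 5.4]
width: 0.0402
gripper_force: 25.0
t: 9.35
eef_pos: [0.4914, -0.0324, 0.0667]
ee_rot: [3.141, 0.0, -0.314]
force: [0.4, 0.1, 0.2]
width: 0.0748
gripper_force: 0.0
t: 10.1
eef_pos: [0.463, -0.023, 0.1798]
ee_rot: [-3.141, -0.001, -0.314]
force: [-0.2, -0.6, -0.2]
width: 0.0875
gripper_force: 0.0
2306 centre [ 0.4916 -0.0319] r 0.0209 z 0.0817 tilt deg [-0.2 -0.1] tool [ 1.2  -0.01  3.92] [ 0.463  -0.023   0.1798] [ 0.38  0.04 -0.51 -0.   -1.02  0.88]
2793 centre [ 0.4918 -0.032 ] r 0.0321 z 0.0604 tilt deg [-0.4 -0. ] tool [ 1.22 -0.02  4.75] [ 0.4627 -0.0232  0.1791] [ 0.38  0.04 -0.51 -0.   -1.02  0.88]
```

View pics/w3.png

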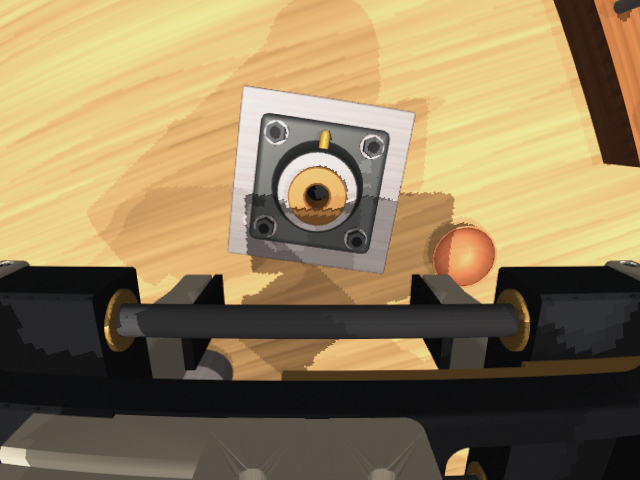

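The bushing stands square at (318,195), with its flange top at 0.082. Now for the driver.

```bash
python3 -m crank '[[[0.7,2,-0.4,-1],[1.4,4,-0.8,-2],[2.1,6,-0.8,-3],[2.8,8,-0.8,-4],[3.4,10,-0.8,-5],[3.9,11.4,-0.8,-5.2],[3.9,11.4,-0.8,-5.2],[3.9,11.4,-0.8,-5.2]]]'
python3 top.py .467 -.326 .109 .03 w4
python3 - <<'E'
from h import *
st=arm.get_state(); im,d=arm.grab_frame("wrist"); C=cam("wrist",st); P=cloud(C,np.ones(d.shape,bool),d)
Q=P[(abs(P[:,2]-.045)<.004)&(abs(P[:,1]+.32)<.1)]
print(len(Q),cv2.minAreaRect(Q[:,:2].astype(np.float32)),st["ee_rot"])
E
```

```text
t: 11.2
eef_pos: [0.4673, -0.3242, 0.1981]
ee_rot: [-3.14, 0.002, 0.139]
force: [0.1, -0.1, 0.1]
width: 0.0876
gripper_force: 0.0
1564 centre [ 0.4671 -0.3278] r 0.016 z 0.1091 tilt deg [-1.1 -0.5] tool [-0.02  0.15  3.56] [ 0.4673 -0.3242  0.1981] [-0.26  0.21 -0.27 -0.   -1.1   1.97]
15527 ((0.5365768074989319, -0.3178962171077728), (0.21146409213542938, 0.06666773557662964), 8.02392578125) [-3.14080061e+00  1.34874823e-03  1.39826341e-01]
```

View pics/w4.png

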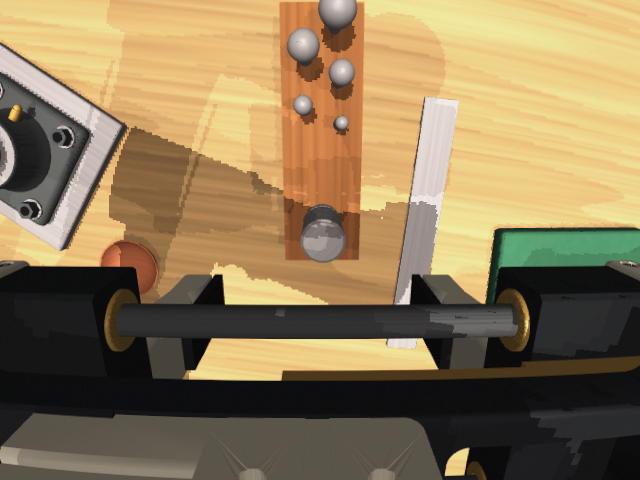

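The driver top is at (323,240) with the punches well ahead of it, and the fingers close across the stand. I'll descend and grip.

```bash
python3 -m crank '[[[-0.02,0.14,1.5,0],[-0.02,0.14,3,0],[-0.02,0.14,4.3,0],[-0.02,0.14,5.2,0],[-0.02,0.14,5.65,0],[-0.02,0.14,5.65,0],[-0.02,0.14,5.65,0]]]' 0 60
python3 -m crank '[[[0,0,0,0],[0,0,0,0],[0,0,0,0],[0,0,0,0],[0,0,0,0],[0,0,0,0]]]' 1 60
```

```text
t: 12.18
eef_pos: [0.4686, -0.3278, 0.0592]
ee_rot: [3.141, -0.001, 0.141]
force: [0.8, 0.8, -0.4]
width: 0.0875
gripper_force: 0.0
t: 12.92
eef_pos: [0.4677, -0.3278, 0.058]
ee_rot: [-3.142, 0.0, 0.14]
force: [1.4, -0.2, 0.4]
width: 0.0331
gripper_force: 0.0
```

```bash
python3 -m crank '[[[0,0,0,0],[0,0,0,0],[0,0,0,0]]]' 1 60; python3 -c "
from h import *
st=arm.get_state();print(np.round(st['eef_pos'],4),st['ee_rot'])"
```

```text
t: 13.3
eef_pos: [0.4679, -0.3279, 0.0581]
ee_rot: [3.141, -0.0, 0.14]
force: [-0.2, -1.9, -0.4]
width: 0.031
gripper_force: 60.0
[ 0.4679 -0.3279  0.0581] [ 3.14138003e+00 -1.29805089e-04  1.40014900e-01]
```

```bash
python3 -m crank '[[[0,0,-0.5,0],[0,0,-1.2,0],[0,0,-2.5,0],[0.2,-2,-4,0],[0.4,-4,-5,0],[0.6,-6,-5,0],[0.7,-8,-5,0],[0.9,-10,-5,0],[1,-11.5,-5,0],[1,-11.5,-5,0],[1,-11.5,-5,0]]]'
python3 held.py -0.051 .010 .022; python3 top.py .4916 -.0319 .082 .03 w5
```

```text
t: 14.68
eef_pos: [0.452, -0.0395, 0.1833]
ee_rot: [-3.141, 0.0, 0.141]
force: [-0.6, 0.1, -4.3]
width: 0.0309
gripper_force: 60.0
3169 z -0.05121832182316812
31 (array([-0.00089924, -0.00020533]), np.float64(0.018188781526542214)) angles seen [-130, -121, -117, -113, -108, -105, -99, -90, -85, -82, -75, -72, -70, -64, -59, -50, 59, 62, 70, 70, 76, 82, 86, 92, 100, 103, 107, 114, 116, 121, 127]
2305 centre [ 0.4915 -0.0319] r 0.0209 z 0.0817 tilt deg [-0.2 -0.1] tool [ 1.61 -0.1   4.06] [ 0.452  -0.0399  0.1831] [ 0.35  0.02 -0.52 -0.   -1.03  1.36]
```

View pics/w5.png

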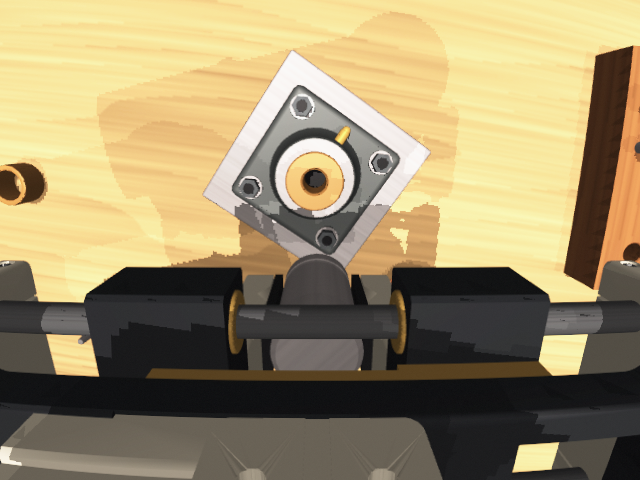

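The driver hangs straight in the fingers, and the bushing sits at (315,180). I'll bring the nose over the bushing and lower it, watching the force.

```bash
python3 -m crank '[[[0.6,-0.04,0.4,0],[1.3,-0.08,1,0],[1.63,-0.1,1.8,0],[1.63,-0.1,2.4,0],[1.63,-0.1,2.6,0],[1.63,-0.1,2.7,0],[1.63,-0.1,2.7,0]]]'
python3 -m crank '[[[0,0,0.15,0],[0,0,0.3,0],[0,0,0.4,0],[0,0,0.4,0]]]'
```

```text
t: 15.65
eef_pos: [0.4926, -0.0315, 0.116]
ee_rot: [-3.142, -0.001, 0.14]
force: [0.8, 0.1, -4.1]
width: 0.0315
gripper_force: 60.0
t: 16.15
eef_pos: [0.4923, -0.0315, 0.1053]
ee_rot: [3.142, 0.0, 0.14]
force: [-0.8, 0.4, -3.9]
width: 0.0313
gripper_force: 60.0
```

```bash
python3 -c "
from h import *
print(totool([.4915,-.0319,.0948]))"
```

```text
[-0.03251745  0.01264004  0.42195821]
```

```bash
python3 -m crank '[[[0,0.01,0.1,0],[0,0.01,0.2,0],[0,0.01,0.3,0],[0,0.01,0.3,0]]]'; python3 -m crank '[[[0,0,0.04,0],[0,0,0.08,0],[0,0,0.12,0],[0,0,0.12,0]]]'
```

```text
t: 16.65
eef_pos: [0.4923, -0.0318, 0.0978]
ee_rot: [3.142, 0.001, 0.14]
force: [-0.6, -0.2, -4.6]
width: 0.0317
gripper_force: 60.0
t: 17.15
eef_pos: [0.4924, -0.0317, 0.095]
ee_rot: [3.142, 0.0, 0.14]
force: [0.4, -0.3, -5.5]
width: 0.0314
gripper_force: 60.0
```

```bash
for i in 1; do python3 -m crank '[[[0,0,0.03,0],[0,0,0.06,0],[0,0,0.09,0],[0,0,0.12,0],[0,0,0.12,0]]]'; done; python3 -m crank '[[[0,0,0.03,0],[0,0,0.06,0],[0,0,0.08,0],[0,0,0.08,0]]]'
```

```text
t: 17.77
eef_pos: [0.4929, -0.0316, 0.0928]
ee_rot: [3.141, -0.001, 0.14]
force: [-2.5, 1.3, 6.6]
width: 0.0311
gripper_force: 60.0
t: 18.27
eef_pos: [0.4932, -0.0316, 0.0914]
ee_rot: [3.141, -0.002, 0.141]
force: [-3.5, 1.4, 11.2]
width: 0.0312
gripper_force: 60.0
```

```bash
python3 -m crank '[[[-0.03,0,0.03,0],[-0.03,0,0.06,0],[-0.03,0,0.08,0],[-0.03,0,0.08,0]]]'; python3 -m crank '[[[0,0,0.03,0],[0,0,0.06,0],[0,0,0.08,0],[0,0,0.08,0]]]'
```

```text
t: 18.77
eef_pos: [0.4919, -0.0316, 0.0881]
ee_rot: [-3.141, -0.0, 0.14]
force: [-0.1, 2.8, 2.4]
width: 0.0312
gripper_force: 60.0
t: 19.27
eef_pos: [0.4921, -0.0318, 0.0864]
ee_rot: [3.141, -0.001, 0.14]
force: [-1.0, 2.2, 6.2]
width: 0.0313
gripper_force: 60.0
```

```bash
python3 -m crank '[[[0,0,0.03,0],[0,0,0.06,0],[0,0,0.08,0],[0,0,0.08,0]]]'; python3 -m crank '[[[0,0,0.03,0],[0,0,0.05,0],[0,0,0.06,0],[0,0,0.06,0]]]'
```

```text
t: 19.77
eef_pos: [0.4922, -0.0318, 0.0845]
ee_rot: [3.141, -0.001, 0.14]
force: [-1.4, 1.8, 6.6]
width: 0.0312
gripper_force: 60.0
t: 20.27
eef_pos: [0.4922, -0.0318, 0.083]
ee_rot: [3.141, -0.001, 0.14]
force: [-1.3, 1.5, 6.6]
width: 0.0314
gripper_force: 60.0
```

```bash
python3 -m crank '[[[0,0,0.03,0],[0,0,0.05,0],[0,0,0.06,0],[0,0,0.06,0]]]'; python3 -m crank '[[[0,0,0.02,0],[0,0,0.04,0],[0,0,0.04,0]]]'
```

```text
t: 20.78
eef_pos: [0.4922, -0.0318, 0.0815]
ee_rot: [3.141, -0.001, 0.14]
force: [-1.9, 0.8, 6.7]
width: 0.0311
gripper_force: 60.0
t: 21.15
eef_pos: [0.4922, -0.0318, 0.0805]
ee_rot: [3.141, -0.001, 0.14]
force: [-1.4, 1.8, 6.4]
width: 0.0315
gripper_force: 60.0
```

```bash
python3 -m crank '[[[0,0,0.02,0],[0,0,0.02,0],[0,0,0.02,0]]]'; python3 -m crank '[[[0,0,0.02,0],[0,0,0.02,0],[0,0,0.02,0]]]'
```

```text
t: 21.52
eef_pos: [0.4922, -0.0318, 0.08]
ee_rot: [3.141, -0.001, 0.14]
force: [-1.4, 1.1, 7.7]
width: 0.0309
gripper_force: 60.0
t: 21.9
eef_pos: [0.4922, -0.0318, 0.08]
ee_rot: [3.141, -0.001, 0.141]
force: [-3.7, 1.9, 12.4]
width: 0.0311
gripper_force: 60.0
```

```bash
python3 -m crank '[[[-0.01,0,0.015,0],[-0.01,0,0.03,0],[-0.01,0,0.03,0],[-0.01,0,0.03,0]]]'; python3 -m crank '[[[-0.01,0,0.015,0],[-0.01,0,0.015,0],[-0.01,0,0.015,0]]]'
```

```text
t: 22.4
eef_pos: [0.4922, -0.0318, 0.0799]
ee_rot: [3.141, -0.002, 0.141]
force: [-5.6, 2.6, 19.5]
width: 0.0312
gripper_force: 60.0
t: 22.78
eef_pos: [0.4923, -0.0318, 0.0799]
ee_rot: [3.141, -0.002, 0.141]
force: [-6.1, 3.6, 23.2]
width: 0.0312
gripper_force: 60.0
```

```bash
python3 -m crank '[[[0,0,0.007,0],[0,0,0.007,0],[0,0,0.007,0],[0,0,0.007,0]]]'; python3 -m crank '[[[0,0,-0.05,0],[0,0,-0.13,0],[0,0,-0.3,0],[0,0,-0.7,0],[0,0,-1.5,0],[0,0,-3,0],[-1,0,-4,0],[-1.6,0,-4.3,0],[-1.6,0,-4.3,0],[-1.6,0,-4.3,0]]]'
python3 top.py .4916 -.0319 .067 .024 w6;python3 top.py .4916 -.0319 .059 .035;python3 -c "
from h import *
print(totool([.4677,-.3278,.2]))"
```

```text
t: 23.28
eef_pos: [0.4923, -0.0318, 0.0799]
ee_rot: [3.141, -0.002, 0.141]
force: [-6.6, 2.8, 23.9]
width: 0.0313
gripper_force: 60.0
t: 24.52
eef_pos: [0.4513, -0.0374, 0.1846]
ee_rot: [3.142, 0.001, 0.14]
force: [0.3, -0.1, -4.5]
width: 0.0311
gripper_force: 60.0
2083 centre [ 0.4907 -0.0322] r 0.0225 z 0.0673 tilt deg [-0.  -0.1] tool [1.6  0.01 4.69] [ 0.4513 -0.0374  0.1846] [ 0.35  0.02 -0.52 -0.   -1.03  1.36]
3048 centre [ 0.4918 -0.0318] r 0.0321 z 0.0604 tilt deg [-0.3  0. ] tool [1.64 0.   4.96] [ 0.4514 -0.0375  0.1845] [ 0.35  0.02 -0.52 -0.   -1.03  1.36]
[-0.98020312 11.59148151 -0.61917026]
```

View pics/w6.png

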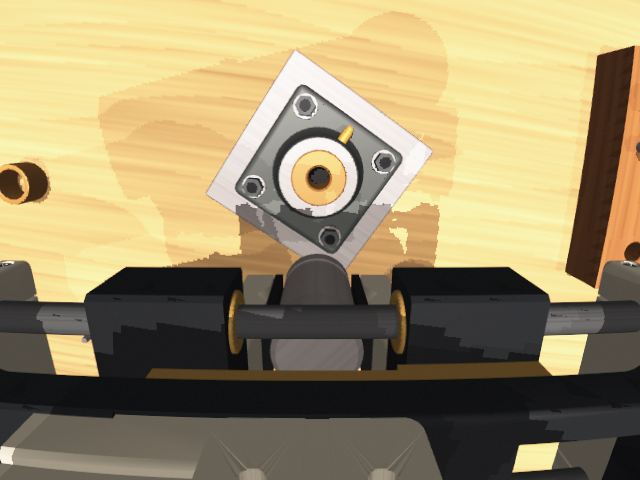

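The flange is flush, with its top 7 mm above the face and no tilt. Now I'll return the driver to the stand.

```bash
python3 -m crank '[[[-0.1,1.6,0,0],[-0.3,3.6,0,0],[-0.5,5.6,0,0],[-0.7,7.6,0,0],[-0.9,9.6,0,0],[-0.98,11,0,0],[-0.98,11.6,0.5,0],[-0.98,11.6,1.5,0],[-0.98,11.6,2.5,0],[-0.98,11.6,3,0],[-0.98,11.6,3,0]]]'; python3 -c "
from h import *
print(totool([.4678,-.3279,.0581]))"
```

```text
t: 26.0
eef_pos: [0.4673, -0.3275, 0.109]
ee_rot: [-3.14, 0.003, 0.14]
force: [-0.1, -0.8, -4.2]
width: 0.031
gripper_force: 60.0
[0.02311747 0.01907288 2.03550005]
```

```bash
python3 -m crank '[[[0.02,0.02,0.5,0],[0.02,0.02,1,0],[0.02,0.02,1.5,0],[0.02,0.02,1.6,0],[0.02,0.02,1.8,0],[0.02,0.02,1.8,0]]]'; python3 -m crank '[[[0,0,0.08,0],[0,0,0.16,0],[0,0,0.22,0],[0,0,0.22,0]]]'
```

```text
t: 26.75
eef_pos: [0.4683, -0.3284, 0.0651]
ee_rot: [-3.142, 0.0, 0.14]
force: [0.8, -0.5, -4.2]
width: 0.031
gripper_force: 60.0
t: 27.25
eef_pos: [0.4683, -0.3284, 0.0597]
ee_rot: [-3.141, 0.0, 0.14]
force: [-0.6, -0.4, -4.2]
width: 0.0314
gripper_force: 60.0
```

```bash
python3 -m crank '[[[-0.01,-0.02,0.05,0],[-0.01,-0.02,0.08,0],[-0.01,-0.02,0.08,0],[-0.01,-0.02,0.08,0]]]'
```

```text
t: 27.75
eef_pos: [0.468, -0.328, 0.0581]
ee_rot: [3.142, -0.0, 0.14]
force: [-0.9, 2.2, 2.8]
width: 0.0312
gripper_force: 60.0
```

Step contact on the wood. Release, then lift straight up.

```bash
python3 -m crank '[[[0,0,0,0],[0,0,0,0],[0,0,0,0],[0,0,0,0],[0,0,0,0]]]' 0; python3 -m crank '[[[0,0,-0.7,0],[0,0,-2,0],[0,0,-4,0],[0,0,-5.6,0],[0,0,-5.6,0],[0,0,-5.6,0]]]'; python3 top.py .467 -.326 .109 .03 w7
python3 - <<'E'
from h import *
im,d=arm.grab_frame("scene"); cv2.imwrite("pics/scene1.png",im[:,:,::-1])
E
```

```text
t: 28.38
eef_pos: [0.4681, -0.328, 0.0577]
ee_rot: [3.142, -0.0, 0.14]
force: [0.3, -0.1, 0.0]
width: 0.0758
gripper_force: 0.0
t: 29.12
eef_pos: [0.4677, -0.3277, 0.1973]
ee_rot: [-3.141, 0.0, 0.14]
force: [-0.4, 0.1, 0.2]
width: 0.0876
gripper_force: 0.0
1576 centre [ 0.4673 -0.3274] r 0.0159 z 0.1092 tilt deg [-1.3  0. ] tool [-0.01 -0.01  3.53] [ 0.4677 -0.3277  0.1973] [-0.27  0.21 -0.26 -0.   -1.1   1.98]
```

View pics/scene1.png

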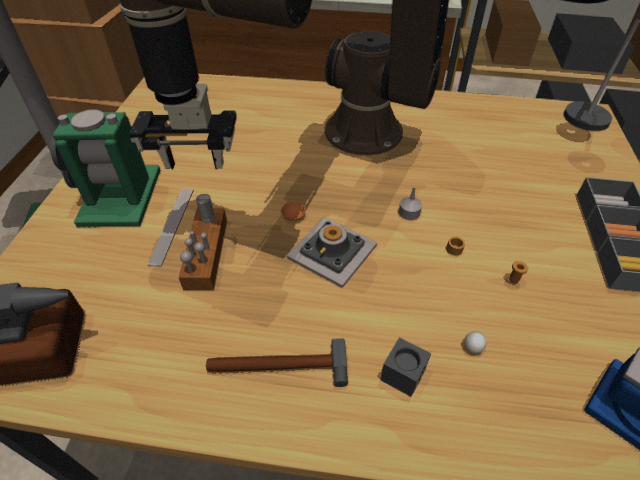

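The scene shows the bushing flush in the housing at (332,235), the driver upright in its hole at (205,207) and everything else where it was. The gripper is clear.

```bash
python3 -c "
from station import arm
print(arm.job_done())"
```

```text
the job is handed in; nothing more can be done
None
```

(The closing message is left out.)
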